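Find the rocking corner of the stirrer base plate and shim it

TASK

One corner of the stirrer's base plate rocks: press down on the plate's corners with the fingertips to find the one that gives, then press that corner's shim tab down flat, leaving the other three tabs up. Finish by pressing firmly (about 10 N) on that same corner again so that the shim carries it, and keep pressing as you finish: the program ends while the fingers hold the corner down. Grasp and lift nothing, and leave the glassware, jar and bottle where they stand.

Things in the scene. Friction and masses are not known exactly. Their poses are not given: they have to be found in the camera images.
- stand: fixed blue painted sole, 170 x 300 mm, 6 mm thick, standing on the bench. Origin: centre of its underside on the bench; x points away from the robot at yaw 0, y to the left, z up. Four 42 mm high lugs in the middle of its sides keep the plate from sliding. 'Near', 'far', 'left' and 'right' below are in this frame, with the robot at -x.
- plate: loose aluminium base plate, 140 mm (x) x 180 mm (y) x 8 mm, about 0.9 kg, with a steel rod socket (32 mm across, 28 mm high above the plate) in the middle. Origin: centre of its underside, 37.5 mm above the bench; its axes are those of the stand. It rests level on four black rubber feet that look alike, 46 mm (x) and 62 mm (y) from its middle, one of them soft (see the corners).
- corner_1 (a point): place to press the near-left corner of the plate: on its top face, 18 mm in from both edges, 45.5 mm above the bench. A corner on a firm foot does not give. At the soft foot, a different one each time, the corner starts to give at about 2 N, has sunk 4 to 5 mm at 3 N (plate tipped 0.055 rad), stops there, and comes up when let go.
- corner_2 (a point): place to press the far-left corner of the plate: on its top face, 18 mm in from both edges, 45.5 mm above the bench. A corner on a firm foot does not give. At the soft foot, a different one each time, the corner starts to give at about 2 N, has sunk 4 to 5 mm at 3 N (plate tipped 0.055 rad), stops there, and comes up when let go.
- corner_3 (a point): place to press the far-right corner of the plate: on its top face, 18 mm in from both edges, 45.5 mm above the bench. A corner on a firm foot does not give. At the soft foot, a different one each time, the corner starts to give at about 2 N, has sunk 4 to 5 mm at 3 N (plate tipped 0.055 rad), stops there, and comes up when let go.
- corner_4 (a point): place to press the near-right corner of the plate: on its top face, 18 mm in from both edges, 45.5 mm above the bench. A corner on a firm foot does not give. At the soft foot, a different one each time, the corner starts to give at about 2 N, has sunk 4 to 5 mm at 3 N (plate tipped 0.055 rad), stops there, and comes up when let go.
- shim_1 (a joint): hinge of the shim of the near-left corner, rad: 0 = tab standing up at 0.6 rad (34 degrees) as at the start, 0.6 = tab pressed flat (level). The tab is a steel leaf 22 mm wide, 4 mm thick and 55 mm long from its hinge, pointing outwards (along the stand's +y) beyond the plate's edge. It moves under 4 to 8 N near its free end and stays where it is left.
- shim_2 (a joint): hinge of the shim of the far-left corner, rad: 0 = tab standing up at 0.6 rad (34 degrees) as at the start, 0.6 = tab pressed flat (level). The tab is a steel leaf 22 mm wide, 4 mm thick and 55 mm long from its hinge, pointing outwards (along the stand's +y) beyond the plate's edge. It moves under 4 to 8 N near its free end and stays where it is left.
- shim_3 (a joint): hinge of the shim of the far-right corner, rad: 0 = tab standing up at 0.6 rad (34 degrees) as at the start, 0.6 = tab pressed flat (level). The tab is a steel leaf 22 mm wide, 4 mm thick and 55 mm long from its hinge, pointing outwards (along the stand's -y) beyond the plate's edge. It moves under 4 to 8 N near its free end and stays where it is left.
- shim_4 (a joint): hinge of the shim of the near-right corner, rad: 0 = tab standing up at 0.6 rad (34 degrees) as at the start, 0.6 = tab pressed flat (level). The tab is a steel leaf 22 mm wide, 4 mm thick and 55 mm long from its hinge, pointing outwards (along the stand's -y) beyond the plate's edge. It moves under 4 to 8 N near its free end and stays where it is left.
- tab_1 (a point): point on the upper face of the near-left shim's tab, 40 mm from its hinge and 15 mm from its free end; it moves with the tab. Tab flat: 18 mm above the bench, 124 mm from the stand's middle along y and 56 mm along x; tab up: about 40 mm above the bench, 116 mm along y.
- tab_2 (a point): point on the upper face of the far-left shim's tab, 40 mm from its hinge and 15 mm from its free end; it moves with the tab. Tab flat: 18 mm above the bench, 124 mm from the stand's middle along y and 56 mm along x; tab up: about 40 mm above the bench, 116 mm along y.
- tab_3 (a point): point on the upper face of the far-right shim's tab, 40 mm from its hinge and 15 mm from its free end; it moves with the tab. Tab flat: 18 mm above the bench, 124 mm from the stand's middle along y and 56 mm along x; tab up: about 40 mm above the bench, 116 mm along y.
- tab_4 (a point): point on the upper face of the near-right shim's tab, 40 mm from its hinge and 15 mm from its free end; it moves with the tab. Tab flat: 18 mm above the bench, 124 mm from the stand's middle along y and 56 mm along x; tab up: about 40 mm above the bench, 116 mm along y.
- cam_1 (a point): the near-left shim's steel cam, 18 mm wide, under the plate's edge, in one piece with the tab. This point: on the hinge axis (along the stand's x), 16 mm above the bench, 56 mm (x) and 84 mm (y) from the stand's middle. With the tab flat the cam stands nearly upright, its top 1.5 mm below the level plate, and catches a corner that sinks; with the tab up it lies inwards and lets the corner sink.
- cam_2 (a point): the far-left shim's steel cam, 18 mm wide, under the plate's edge, in one piece with the tab. This point: on the hinge axis (along the stand's x), 16 mm above the bench, 56 mm (x) and 84 mm (y) from the stand's middle. With the tab flat the cam stands nearly upright, its top 1.5 mm below the level plate, and catches a corner that sinks; with the tab up it lies inwards and lets the corner sink.
- cam_3 (a point): the far-right shim's steel cam, 18 mm wide, under the plate's edge, in one piece with the tab. This point: on the hinge axis (along the stand's x), 16 mm above the bench, 56 mm (x) and 84 mm (y) from the stand's middle. With the tab flat the cam stands nearly upright, its top 1.5 mm below the level plate, and catches a corner that sinks; with the tab up it lies inwards and lets the corner sink.
- cam_4 (a point): the near-right shim's steel cam, 18 mm wide, under the plate's edge, in one piece with the tab. This point: on the hinge axis (along the stand's x), 16 mm above the bench, 56 mm (x) and 84 mm (y) from the stand's middle. With the tab flat the cam stands nearly upright, its top 1.5 mm below the level plate, and catches a corner that sinks; with the tab up it lies inwards and lets the corner sink.
- beaker: loose empty glass beaker, 64 mm across, 85 mm high, bystander. Origin: centre of its underside.
- jar: loose white screw-cap jar, 60 mm across, 65 mm high, bystander. Origin: centre of its underside.
- bottle: loose amber bottle, 54 mm across, 120 mm high, bystander. Origin: centre of its underside.
Things that resemble listed ones, but are neither listed nor needed, are in the scene too. Of the things shaped like the plate, the aluminium one is meant.

How it is judged:
By the outcome, as a careful person would: the job done as asked, in the order asked, and still so for the second after the job is handed in, while the arm keeps its last pose, push and grip.
It also fails if it takes over 58 s, if anything falls off the work surface, if the arm or the gripper's body presses on something with over 40 N, if the wrist force passes 120 N, or if a joint passes its speed limit or range.

ROBOT

A 7-joint arm with a two-finger parallel gripper is mounted at the origin on the work surface. World frame = base frame: x ahead of the robot, y to its left, z up, the work surface at z = 0. Lengths are in m, angles in rad, forces in N, time in s.
With the tool pointing down it reaches from about 0.4 to 0.9 m from the base axis. Payload 5.6 kg.
Tool frame: the origin (TCP) lies midway between the tips of the shut fingers; the grasp point (between the pads) lies 19 mm behind it; z points along the fingers, y is the line along which they close (so a half turn about z gives the same grasp; the last joint's range is limited). The gripper opens to 92 mm and grips with 3 to 60 N. Pads are 20 mm wide; open, the fingers measure 128 mm over their backs; the gripper's body (75 mm by 189 mm) begins 69 mm behind the grasp point.
Start: joints at [1.152, 0.468, -0.012, 1.603, 0.006, 1.071, -0.056], TCP at [0.239, -0.605, 0.215] pointing down, gripper open.
Joint ranges: [-2.53, 2.53], [-0.31, 2.02], [-1.57, 1.55], [0.28, 2.44], [-1.29, 4.43], [0.15, 1.84], [-2.92, 2.92]. Speed limits (rad/s): [2.57, 2.57, 3.14, 3.14, 3.14, 3.14, 3.14].

INTERFACE

Orientations are given as a 3x3 rotation matrix whose columns are the frame's x, y, z axes.
In Python, from station import env, effector, solver, viewer, workorder, search_frame, tip_of gives the robot as it stands. Calls block until the motion is done:
- env.reach(position, orientation): joint-space move of the TCP to a pose.
- env.movel(position, frame=None, rate=0.15): straight line of the TCP; frame=None keeps the orientation; rate is the mean speed in m/s.
- env.goto_joints(angles): joint-space move.
- effector.release() and effector.grasp(squeeze=None): open the fingers fully, or close them until they stop; squeeze is the grip in N (None keeps the last).
- env.pause(seconds).
- solver.inverse_kinematics(position, orientation): joint angles nearest the present ones, or None.
- env.sense(): the state.
- viewer.read_camera(name): name is "scene" or "top" or "wrist"; returns (picture, depth): 420x560x3 uint8, red, green, blue; 420x560 float32, m along the optical axis (not along the pixel's ray), 0 where there is no reading.
- viewer.camera_info(name): a dict with "intrinsics" (3x3 intrinsics, pixels), "dist_coeffs" ([k1, k2, p1, p2, k3] as OpenCV has them; the pictures are not rectified), "eye" and "rotation" of the camera in the world; the wrist camera has in their place "T_tool_cam" (4x4, takes a point from camera to tool coordinates, whose origin is the TCP and whose axes are the flange's). Camera axes: x right, y up, looking along -z (the intrinsics and any distortion apply to the point x, -y, -z); pixel columns grow to the right and rows downward; lengths in m; the calibration is good to about 2 mm. A picture is of the moment at which its call begins: read the wrist's pose just before it. camera_info takes no time and is no camera call.
A pose or a line that the arm cannot do raises env.PlanningError and nothing moves.
- workorder.finish_job(): hands the job in; it is judged then, once.
Trained networks look in the newest picture that a camera, given by its name, has taken for a name from the list of things; names that differ only in an ending like _2 or _b are one class to them, and where a whole thing is asked for, a point or a joint stands for the part that bears it (a point fixed in the world has none). Each returns a list of dicts, best first, with "score" (0 to 1); they miss things now and then, are a little off and sometimes report something else, mostly with a low value. They report only what shows in the picture. A call takes as long as a camera call. They do not tell look-alikes from the thing itself.
- search_frame(camera, name): "at" ([x, y, z] in m, in world coordinates, good to about 4 mm: the middle of the surface that is visible of it).
- tip_of(camera, name): "at" ([x, y, z] in m, in world coordinates, good to about 4 mm: a listed point, or the origin of a listed thing).
The state is a dict: "t": time; "joint_positions": joint angles; "joint_velocities": joint speeds; "tau": joint torques, N m; "ee_pos": TCP position; "tcp_rot": TCP orientation; "wrist_force": force on the tool from outside, world axes, zero at the start; "moment": the same for the moment, N m; "gripper_width": finger opening in m; "grasp_force": force on a finger pad.
Only numpy, scipy, OpenCV 4.12 (cv2) and the standard library are available. Lean on these libraries where they do the work, as an engineer would, in place of code of your own. Each camera call takes 0.05 s, during which the arm holds its last target. There are 200 camera calls.

## Working session

There is one attempt and no reset: what is moved stays moved. The work goes in short steps, each a Python script; the robot and the scene stay as the last script left them, time stands still between calls to the robot, and variables do not carry over. Pictures are saved under pics/ and viewed, at most 10 in all, crops included, and the job is handed in when it is done.

```bash
mkdir -p pics; ls
python3 - <<'E'
from station import env, viewer, search_frame, tip_of
import cv2, numpy as np
for c in ["scene","top"]:
    p,d=viewer.read_camera(c); cv2.imwrite(f"pics/{c}.png",p[:,:,::-1])
    for n in ["plate","stand","corner_1","tab_1","cam_1","beaker","jar","bottle"]:
        print(c,n,[(np.round(r["at"],3).tolist(),round(r["score"],2)) for r in tip_of(c,n)])
    i=viewer.camera_info(c); print(np.round(i["eye"],3),np.round(i["rotation"],3).tolist(), np.round(i["intrinsics"],1).tolist(), i["dist_coeffs"])
s=env.sense();print(s["t"],s["wrist_force"],s["gripper_width"],np.round(s["tcp_rot"],2).tolist())
E
```

```text
pics
scene plate [([0.759, 0.159, 0.001], 0.97), ([0.789, -0.109, -0.0], 0.77), ([0.466, 0.007, 0.046], 0.7), ([0.52, -0.059, 0.037], 0.68), ([0.28, -0.244, -0.002], 0.68), ([0.268, 0.257, -0.002], 0.55)]
scene stand [([0.57, 0.01, 0.044], 0.26)]
scene corner_1 [([0.709, 0.08, 0.01], 0.96), ([0.2, -0.278, 0.012], 0.94), ([0.217, -0.178, 0.011], 0.9), ([0.476, -0.139, 0.048], 0.89), ([0.568, 0.015, 0.044], 0.87), ([0.332, 0.324, 0.005], 0.86), ([0.799, 0.239, 0.007], 0.82), ([0.865, -0.051, 0.008], 0.8), ([0.719, -0.146, 0.007], 0.75), ([0.336, -0.305, 0.009], 0.75), ([0.668, 0.176, 0.004], 0.74), ([0.534, 0.168, 0.002], 0.71), ([0.362, -0.198, 0.009], 0.69), ([0.811, -0.192, 0.008], 0.68), ([0.768, -0.019, 0.007], 0.67), ([0.308, 0.181, 0.005], 0.66), ([0.203, 0.195, 0.012], 0.65), ([0.58, -0.132, 0.04], 0.6), ([0.23, 0.342, 0.006], 0.58), ([0.844, 0.142, 0.007], 0.57)]
scene tab_1 [([0.57, 0.025, 0.016], 0.5), ([0.473, -0.181, 0.042], 0.49), ([0.463, 0.047, 0.042], 0.44), ([0.567, 0.062, 0.042], 0.44), ([0.588, -0.173, 0.042], 0.41), ([0.448, -0.334, 0.004], 0.39), ([0.471, -0.147, 
[... 1500 characters left out ...]
39], 0.46), ([0.581, -0.142, 0.012], 0.28)]
top cam_1 [([0.461, 0.018, 0.014], 0.7), ([0.576, 0.025, 0.013], 0.69), ([0.584, -0.14, 0.012], 0.62)]
top beaker [([0.589, -0.287, -0.001], 0.69), ([0.57, 0.012, 0.039], 0.36), ([0.534, 0.167, -0.002], 0.33)]
top jar [([0.535, 0.171, 0.002], 0.89)]
top bottle [([0.45, -0.33, -0.0], 0.66), ([0.574, 0.025, 0.015], 0.34)]
[0.386 0.    1.162] [[0.016, 0.989, -0.144], [-1.0, 0.015, -0.012], [-0.01, 0.144, 0.99]] [[469.7, 0.0, 280.7], [0.0, 469.7, 206.5], [0.0, 0.0, 1.0]] [-0.12210559  0.          0.          0.          0.        ]
0.9 [ 0.25396259 -0.56949398  0.08719935] 0.09212007424695053 [[0.93, 0.37, -0.0], [0.37, -0.93, -0.0], [-0.0, 0.0, -1.0]]
```

Run:
```python
import cv2
a=cv2.imread("pics/top.png"); 
b=cv2.resize(a[90:300,150:400],None,fx=2.8,fy=2.8,interpolation=cv2.INTER_CUBIC); cv2.imwrite("pics/crop.png",b)
```

```text
(no output)
```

View pics/top.png

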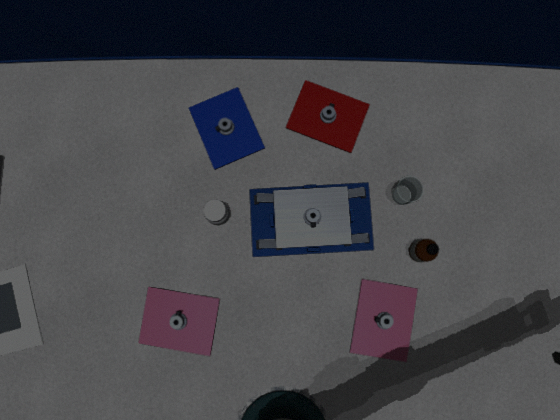

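View pics/crop.png

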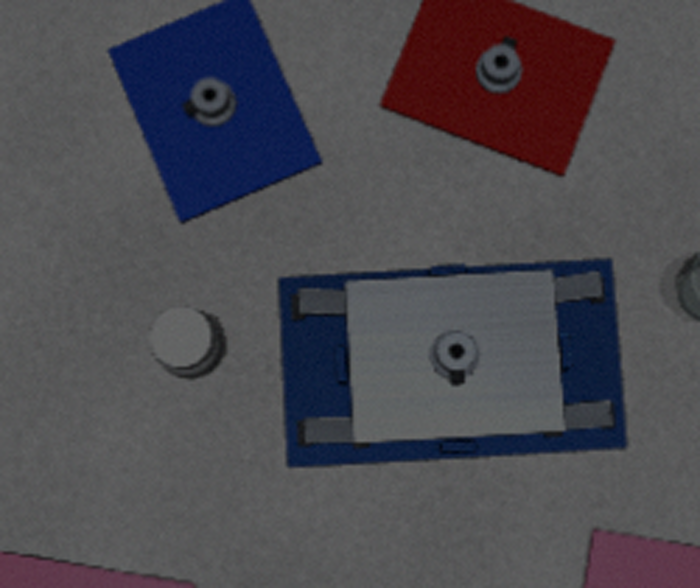

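View pics/scene.png

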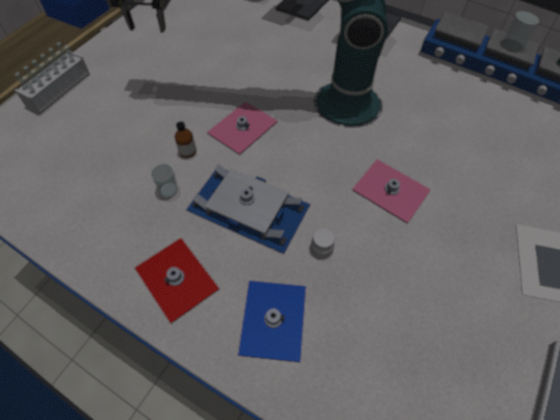

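The aluminium plate on the blue stand at top (313,217) is the one meant. It has the four grey tabs and sits raised, at about z = 37 mm. The look-alikes are painted and lie flat on the bench: blue (226,127), red (328,115), pink (179,321) and pink (386,320). The enlarged crop confirms this. Next I'll fit the stand pose and look once from above.

```bash
cat > h.py <<'E'
from station import env, effector, solver, viewer, workorder, search_frame, tip_of
import numpy as np
S={1:(-1,1),2:(1,1),3:(1,-1),4:(-1,-1)}
def model(kind):
    k={"corner_1":(52,72,45.5),"tab_1":(56,116,40),"cam_1":(56,84,16)}[kind]
    return [np.array([S[i][0]*k[0],S[i][1]*k[1],k[2]])/1000 for i in S]
def fit(cams,c0=(0.522,-0.064),th=0.06):
    obs={(c,k):tip_of(c,k) for c in cams for k in ("corner_1","tab_1","cam_1")}
    for _ in range(5):
        R=np.array([[np.cos(th),-np.sin(th)],[np.sin(th),np.cos(th)]]); A=[];B=[]
        for (c,k),L in obs.items():
            for m in model(k):
                w=R@m[:2]+c0
                for o in L:
                    o=np.array(o["at"])
                    if abs(o[2]-m[2])<.012 and np.hypot(*(o[:2]-w))<.013: A.append(m[:2]);B.append(o[:2])
        A=np.array(A);B=np.array(B);a=A-A.mean(0);b=B-B.mean(0)
        th=np.arctan2((a[:,0]*b[:,1]-a[:,1]*b[:,0]).sum(),(a*b).sum())
        R=np.array([[np.cos(th),-np.sin(th)],[np.sin(th),np.cos(th)]]); c0=B.mean(0)-R@A.mean(0)
    print("fit",c0.round(4),round(th,4),len(A),"rms",np.sqrt(((A@R.T+c0-B)**2).sum(1).mean()).round(4))
    return c0,th
def down(th):   # tool y along stand x, z down
    y=np.array([np.cos(th),np.sin(th),0]); z=np.array([0,0,-1.]); return np.column_stack([np.cross(y,z),y,z])
def world(c0,th,x,y,z):
    return np.array([c0[0]+np.cos(th)*x-np.sin(th)*y,c0[1]+np.sin(th)*x+np.cos(th)*y,z])
E
python3 - <<'E'
from h import *
import cv2
c0,th=fit(["scene","top"])
q=None
for t in (th,th+np.pi):
    q=solver.inverse_kinematics(world(c0,th,0,0,.33),down(t)); print(t,None if q is None else np.round(q,2))
effector.grasp(10)
t=th if solver.inverse_kinematics(world(c0,th,0,0,.33),down(th)) is not None else th+np.pi
env.reach(world(c0,th,-.02,0,.33),down(t))
s=env.sense(); print(s["t"],s["ee_pos"],s["wrist_force"],s["gripper_width"])
p,d=viewer.read_camera("wrist"); cv2.imwrite("pics/w.png",p[:,:,::-1])
fit(["wrist"],c0,th); fit(["wrist","scene","top"],c0,th)
E
```

```text
fit [ 0.5228 -0.0609] 0.0688 22 rms 0.0037
0.06879191001112314 [ 0.58  0.21 -0.61  1.73  0.13  1.24  0.01]
3.210384563600916 [-1.03  0.35  1.38  1.81 -0.36  1.28 -2.63]
4.7417 [ 0.50280786 -0.06369035  0.32964524] [0.48625588 0.28302956 0.42735522] 0.00021405565884107268
fit [ 0.5233 -0.0617] 0.0628 12 rms 0.0033
fit [ 0.523  -0.0612] 0.0668 34 rms 0.0036
```

View pics/w.png

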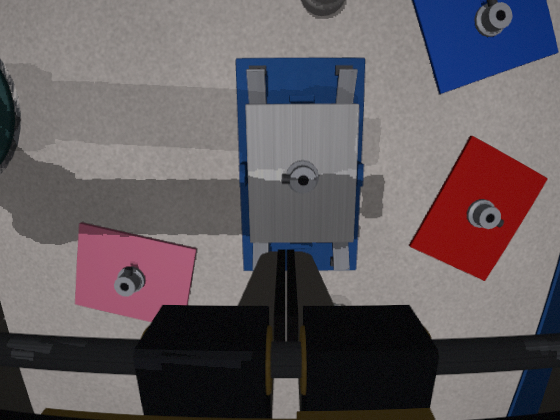

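The wrist view shows the aluminium plate centred at (303,180) with all four tabs up, and the fits agree to about 1 mm. Now I'll press the corners.

```bash
cat >> h.py <<'E'
C0=np.array([.523,-.0612]);TH=.0668
def fz(): return env.sense()["wrist_force"][2]
def press(x,y,z0,zmin,fstop,step=.001):
    p=world(C0,TH,x,y,z0); env.movel(p,down(TH),rate=.12); env.pause(.2); b=fz(); log=[]
    z=z0
    while z>zmin:
        z-=step; env.movel(world(C0,TH,x,y,z),down(TH),rate=.03)
        s=env.sense(); f=s["wrist_force"][2]-b; log.append((round(z*1e3,1),round(s["ee_pos"][2]*1e3,1),round(f,1)))
        if f>fstop: break
    return log,b
E
python3 - <<'E'
from h import *
env.reach(world(C0,TH,-.052,.072,.12),down(TH))
for i in (1,2):
    x,y=S[i][0]*.052,S[i][1]*.072
    env.movel(world(C0,TH,x,y,.085),down(TH),rate=.2)
    log,b=press(x,y,.049,.036,6); print(i,b,log,env.sense()["t"])
    env.movel(world(C0,TH,x,y,.085),down(TH),rate=.2)
    if len([1 for l in log if l[2]>1])>3: break
E
```

```text
1 -0.4498916132424163 [(48.0, np.float64(48.2), np.float64(0.6)), (47.0, np.float64(46.9), np.float64(0.1)), (46.0, np.float64(46.0), np.float64(0.3)), (45.0, np.float64(45.8), np.float64(11.7))] 8.2667
2 -0.06749439184668754 [(48.0, np.float64(48.2), np.float64(-0.4)), (47.0, np.float64(46.9), np.float64(-0.7)), (46.0, np.float64(46.0), np.float64(-0.0)), (45.0, np.float64(45.2), np.float64(2.9)), (44.0, np.float64(44.1), np.float64(2.9)), (43.0, np.float64(43.1), np.float64(3.7)), (42.0, np.float64(42.1), np.float64(3.8)), (41.0, np.float64(41.6), np.float64(8.2))] 11.9333
```

Corner 2 (far-left) gives: it sinks 4 mm at about 3 N and then stops. Corner 1 is firm. Next I'll press tab 2 flat.

Run:
```python
from h import *
import cv2
x,y=.056,.124
env.movel(world(C0,TH,x,y,.085),down(TH),rate=.2)
log,b=press(x,y,.050,.015,18,.002); print(b,[tuple(map(float,l)) for l in log],env.sense()["t"])
env.movel(world(C0,TH,x,y,.085),down(TH),rate=.2)
env.movel(world(C0,TH,-.02,0,.30),down(TH),rate=.25)
p,d=viewer.read_camera("wrist"); cv2.imwrite("pics/w2.png",cv2.resize(p[20:320,180:420,::-1],None,fx=2,fy=2))
print([(np.round(r["at"],3).tolist(),round(r["score"],2)) for r in tip_of("wrist","tab_1")],world(C0,TH,.056,.124,.018),env.sense()["t"])
```

```text
0.2707978198112877 [(48.0, 48.1, -0.5), (46.0, 46.2, 1.5), (44.0, 44.3, 3.1), (42.0, 42.3, 4.2), (40.0, 40.1, 3.9), (38.0, 37.7, 1.5), (36.0, 35.7, 1.4), (34.0, 33.8, 0.9), (32.0, 31.8, 1.1), (30.0, 29.8, 1.2), (28.0, 27.8, 1.0), (26.0, 25.8, 0.6), (24.0, 23.8, -0.7), (22.0, 21.8, 0.7), (20.0, 19.8, -0.2), (18.0, 18.2, 4.2), (16.0, 17.8, 18.6)] 17.6
[([0.475, -0.179, 0.038], 0.71), ([0.572, 0.065, 0.017], 0.7), ([0.459, 0.051, 0.04], 0.67), ([0.589, -0.176, 0.038], 0.58)] [0.57059806 0.06626146 0.018     ] 19.3833
```

View pics/w2.png

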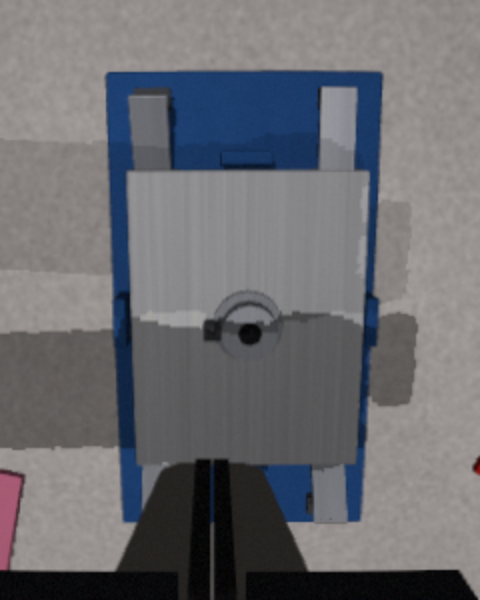

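The far-left tab (338,125) now lies flat: the detector puts it at z = 17 mm, and the other three at 38–40 mm. Last step: press the corner and hold.

Run:
```python
from h import *
x,y=.052,.072
env.movel(world(C0,TH,x,y,.085),down(TH),rate=.25)
log,b=press(x,y,.047,.036,9,.0005); print([tuple(map(float,l)) for l in log])
z=log[-1][0]/1e3
for _ in range(6):
    env.pause(.4); f=np.mean([fz() for _ in range(3)])-b; print(round(f,1),round(env.sense()["ee_pos"][2]*1e3,2))
    if abs(f-10.5)<1.2: break
    z-=np.clip((10.5-f)/12e3,-.0005,.0005); env.movel(world(C0,TH,x,y,z),down(TH),rate=.03)
print(env.sense()["t"])
```

```text
[(46.5, 46.7, -0.2), (46.0, 46.0, -0.4), (45.5, 45.6, 2.1), (45.0, 45.1, 1.0), (44.5, 44.7, 3.3), (44.0, 44.5, 7.2), (43.5, 44.4, 11.0)]
11.1 44.43
23.3
```

The corner now stops after about 1.3 mm of travel instead of 4 mm, so the shim is carrying it. It is holding at 11 N.

Run:
```python
from h import *
print(env.sense()["wrist_force"]); print(workorder.finish_job())
```

```text
[-3.03540754 -0.11072245 11.34541654]
the job is handed in; nothing more can be done
None
```

The far-left corner (corner_2) was the one that gave; I pressed its shim tab flat, left the other three tabs up, and handed the job in at about 23 s with the fingers holding that corner down at about 11 N on the shim (I stopped testing once it gave, so corners 3 and 4 were not pressed).

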